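# Hang the long gauge on the hook, scale outward

## Task

Hang the long graduated gauge on the hook of the reclined panel: the hook goes through the gauge's slot, the slotted end is up and the face with the scale points outward, away from the panel, where it can be read. Let it hang free with its back against the panel. Leave the short gauge where it lies.

Things in the scene. Friction and masses are not known exactly. Their poses are not given: they have to be found in the camera images.
- long_gauge: Flat beech bar 120 (x) x 44 (y) x 14 mm (z), about 90 g. Origin: centre of the underside, the bare wooden back; +z points out of the marked face (steel scale with dark graduations). It starts lying scale up, its slotted +x end pointing away from the robot (from straight ahead up to 25 degrees either way). Centre of mass 3 mm to -x of the origin.
- long_gauge_eye (a point): Centre of the long gauge's hanging slot, at x = 43, y = 0, z = 7 mm in the gauge's frame, same axes. The slot goes right through, 24 mm along x and 14 mm along y, with 5 mm of wood between it and the +x end.
- short_gauge: Gauge of the same make but 86 mm long, 44 wide, 14 thick; origin at the centre of its underside. It lies on the bench in the same way and is not to be moved.
- panel: Fixed plywood panel of the hook stand, 110 wide (y) x 220 tall (z) x 14 mm, leaning back 30 degrees from the robot. Origin: middle of the front face's lower edge, 17 mm over the bench; +z up along the face, -x outward from it (to the robot, and up). The stand's foot, 16 mm high, reaches 15 mm in front of that edge; struts are behind.
- hook_track (a point): Point on the panel's front face, axes as the panel's, y = 0, z = 135 mm. The hook's wire leaves the face on this line at an unreported height 0 to 40 mm above this point, set anew each time: find it by touch or sight. It is clamped fast (80 N to shift). On it, the slot's centre hangs 9.5 mm below the wire's axis.
- hook_track_top (a point): Upper end of that track, 40 mm above hook_track. The hook: wire 5 mm thick, straight out along -x to 22 mm from the face, then bent up; upturned tip's axis 26 mm from the face (outer side 28.5), ending 11.5 mm above the wire's axis. Its clamp plate on the face is 22 wide, 26 high, 2 mm thick.

How it is judged:
At the end, for the whole second after the job is handed in: The long gauge hangs at rest on the hook: slot centre within 9 mm of the panel's middle line, 116 to 176 mm up it and within 22 mm of its face; slotted end up (within 0.25 rad), back within 0.2 rad of flat on the panel, scale outward (y of long_gauge_eye in the frame of panel between -0.009 and 0.009 m and z of long_gauge_eye in the frame of panel between 0.116 and 0.176 m and x of long_gauge_eye in the frame of panel between -0.022 and 0 m and angle between the x axis of long_gauge and the z axis of panel, either way round below 0.25 rad and angle between the z axis of long_gauge and the x axis of panel, either way round below 0.2 rad and angle between long_gauge's own x axis and vertical below 0.9 rad and angle between long_gauge's own z axis and vertical below 1.4 rad and linear speed of long_gauge below 0.01 m/s and angular speed of long_gauge below 0.1 rad/s); the robot touches nothing.
It fails at once if the short gauge is shifted by more than 30 mm (distance of short_gauge from where it was at the start of the episode above 0.03 m).
It also fails if it takes over 48 s, if anything falls off the work surface, if the arm or the gripper's body presses on something with over 40 N, if the wrist force passes 120 N, or if a joint passes its speed limit or range.

## Robot

A 6-joint arm with a two-finger parallel gripper is mounted at the origin on a cart in front of the work surface, level with it; the furniture and walls round the work are solid. World frame = base frame: x ahead of the robot, y to its left, z up, the work surface at z = 0. Lengths are in m, angles in rad, forces in N, time in s.
With the tool pointing down it reaches from about 0.3 to 0.775 m from the base axis. Payload 14.6 kg.
Tool frame: the origin (TCP) lies midway between the tips of the shut fingers; the grasp point (between the pads) lies 19 mm behind it (grasp_offset is the distance from the TCP to the grasp point, in m); z points along the fingers, y is the line along which they close (so a half turn about z gives the same grasp; the last joint's range is limited). The gripper opens to 94 mm and grips with 3 to 60 N. Pads are 16 mm wide; open, the fingers measure 119 mm over their backs; the gripper's body (75 mm by 177 mm) begins 78 mm behind the grasp point.
Start: joints at [1.269, 0.3, 1.521, -0, 1.321, -0.067], TCP at [0.128, 0.535, 0.205] pointing down, gripper open.
Joint ranges: [-3.03, 3.03], [-0.79, 2.21], [0.23, 2.52], [-1.04, 4.18], [0, 3.07], [-2.55, 2.55]. Speed limits (rad/s): [2.22, 2.22, 2.57, 3.14, 3.14, 3.14].

## Interface

Orientations are given as [roll, pitch, yaw] about the fixed x, y, z axes, in that order (R = Rz(yaw) Ry(pitch) Rx(roll)).
In Python, from station import * gives the robot as it stands. The module is installed in compiled form; this text tells all that it offers.
- The arm moves only by the tool send_rows, never from a script. Its argument "rows" is a list of rows, each an object of numbers: "dx", "dy", "dz": the shift along the tool's x, y, z in mm; "roll": the turn about the tool's z in degrees; "jaw": the closure, from -1 (fully open) to 1 (shut). In form: [{"dx": .., "dy": .., "dz": .., "roll": .., "jaw": ..}, ...]. A call has 1 to 12 rows; each row shifts and turns the commanded pose from where the row before left it, along the tool's axes as they then stand; what a row does not reach is not made up. A row lasts 1/12 s, in which the tool goes at most 41.7 mm and 7.16 degrees, less where a joint would pass 70% of its speed; a pose out of reach is approached as far as the arm can. A call is refused whole if a number of a shift passes 41.7 or a number of a turn 7.16, either way. A call with a gripper value outside its range is refused whole. The fingers move at their own pace and stop on an object; "force" is the grip in N (left out, the last holds). Time passes only in rows, so rows that do not move let the fingers close. It gives the time, the measured TCP pose, the force, the opening and the grip force at its end, in the units of the state.
- get_obs(): the state, without advancing time (a new reading comes with each control period).
- camera(name): name is "side" or "top"; returns a dict with "frame" (420x560x3 uint8, red, green, blue), "z_map" (420x560 float32, m along the optical axis (not along the pixel's ray), 0 where there is no reading), "camera_matrix" (3x3 intrinsics, pixels), "rvec" (rotation vector, rad) and "tvec" (3), from world to camera coordinates, as OpenCV has them. Camera axes: x right, y down, z forward; pixel columns grow to the right and rows downward; lengths in m; the calibration is good to about 2 mm. A picture is of the moment at which its call begins.
- hand_in(): hands the job in; it is judged then, once.
The state is a dict: "time_s": time; "qpos": joint angles; "joint_vel": joint speeds; "tau": joint torques, N m; "ee_pos": TCP position; "eef_rot": TCP orientation; "force": force on the tool from outside, world axes, zero at the start; "moment": the same for the moment, N m; "grip_width": finger opening in m; "grip_force": force on a finger pad.
Only numpy, scipy, OpenCV 4.12 (cv2) and the standard library are available. Lean on these libraries where they do the work, as an engineer would, in place of code of your own. Each camera call takes 0.05 s, during which the arm holds its last target. There are 200 camera calls.

## Working session

There is one attempt and no reset: what is moved stays moved. The work goes in short steps, Python scripts to look and compute and a tool call to move; the robot and the scene stay as the last step left them, time stands still between calls to the robot, and variables do not carry over. Pictures are saved under pics/ and viewed, at most 10 in all, crops included, and the job is handed in when it is done.

Besides the shell and the picture viewer there is one more tool, called as name([rows], argument=value, ...), one row to a line, values as JSON. send_rows: Moves the arm, as the interface text tells. Its arguments: {"type":"object","properties":{"rows":{"type":"array"},"force":{"type":"number"}},"required":["rows"]}

```bash
mkdir -p pics
python3 - <<'E'
from station import *
import cv2,numpy as np
o=get_obs();print({k:np.round(v,3) for k,v in o.items()})
for n in("top","side"):
    c=camera(n);cv2.imwrite(f"pics/{n}0.png",c["frame"][...,::-1]);np.savez(n+"0.npz",**c)
    R=cv2.Rodrigues(c["rvec"])[0];print(n,-R.T@np.ravel(c["tvec"]),R[2],c["camera_matrix"][0])
E
```

```text
{'time_s': np.float64(0.0), 'qpos': array([ 1.269,  0.3  ,  1.522,  0.   ,  1.321, -0.067]), 'joint_vel': array([-0.001, -0.001,  0.   ,  0.002,  0.001,  0.001]), 'tau': array([ 1.0000e-03, -5.3181e+01, -3.5273e+01,  7.1000e-02,  2.4000e-02,
       -0.0000e+00]), 'ee_pos': array([0.128, 0.535, 0.205]), 'eef_rot': array([-3.14 , -0.   ,  2.907]), 'force': array([ 0.698,  0.636, -0.366]), 'moment': array([ 0.004,  0.036, -0.009]), 'grip_force': np.float64(0.0), 'grip_width': np.float64(0.094)}
top [ 0.40904942 -0.02927651  1.08629579] [ 0.15752451 -0.03030962 -0.98704982] [393.3658039    0.         281.34436975]
side [0.39673609 1.004882   0.96680749] [ 0.1353424  -0.76304327 -0.63201852] [534.34095137   0.         280.65668683]
```

View pics/top0.png

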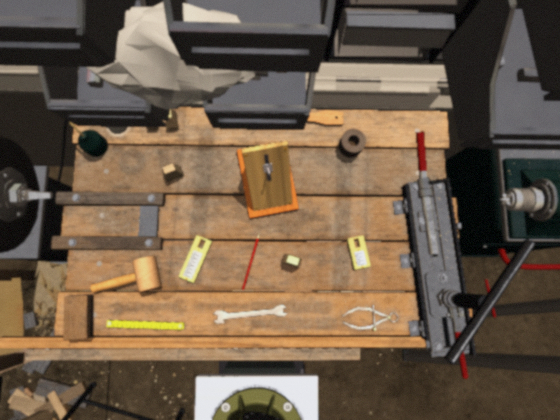

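View pics/side0.png

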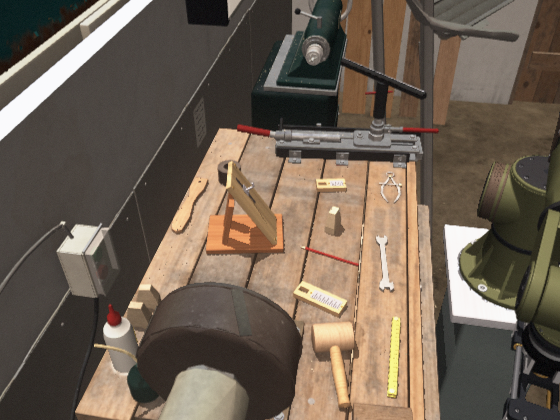

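Top view: the long gauge is at about (195,258), the short one at (358,252), and the panel at (268,178) with the hook near its middle. In the side view the long gauge is at (320,297), and the panel's hook shows at about (250,187).

```bash
cat > h.py <<'E'
import cv2,numpy as np
def load(n): return dict(np.load(n+".npz"))
def cam(c):
    R=cv2.Rodrigues(c["rvec"])[0];return R,np.ravel(c["tvec"]),c["camera_matrix"]
def cloud(c):
    R,t,K=cam(c);z=c["z_map"];v,u=np.indices(z.shape)
    p=np.stack([(u-K[0,2])/K[0,0]*z,(v-K[1,2])/K[1,1]*z,z],-1)
    P=(p-t)@R;P[z==0]=np.nan;return P
def ray(c,uv,h):
    R,t,K=cam(c);d=np.c_[(np.asarray(uv,float)-K[:2,2])/[K[0,0],K[1,1]],np.ones(len(uv))]@R
    o=-R.T@t;return o+d*((h-o[2])/d[:,2])[:,None]
def proj(c,P):
    return cv2.projectPoints(np.asarray(P,float).reshape(-1,3),c["rvec"],c["tvec"],c["camera_matrix"],None)[0].reshape(-1,2)
E
python3 - <<'E'
from h import *
for n,roi in(("top0",(170,225,225,290)),("side0",(285,270,355,325))):
    c=load(n);P=cloud(c);f=c["frame"];hsv=cv2.cvtColor(f,cv2.COLOR_RGB2HSV)
    x0,y0,x1,y1=roi
    m=np.zeros(f.shape[:2],bool);m[y0:y1,x0:x1]=1
    k=m&(P[...,2]>.008)&(P[...,2]<.03)
    v,u=np.nonzero(k);W=P[k];print(n,"gauge n",k.sum(),"z",np.percentile(W[:,2],[5,50,95]),"bench z",np.nanmedian(P[m&~k][:,2]))
    q=ray(c,np.c_[u,v],.014)[:,:2]*1000
    r=cv2.minAreaRect(q.astype(np.float32));print(r);
    # panel
    k=(P[...,2]>.04)&(P[...,2]<.19)&(P[...,0]>.45)&(P[...,0]<.75)&(abs(P[...,1])<.15)
    W=P[k]
    best=None;rng=np.random.default_rng(0)
    for _ in range(400):
        a=W[rng.choice(len(W),3)];nn=np.cross(a[1]-a[0],a[2]-a[0]);nn/=np.linalg.norm(nn)+1e-12
        i=abs((W-a[0])@nn)<.003
        if best is None or i.sum()>best.sum():best=i
    I=W[best];cen=I.mean(0);nn=np.linalg.svd(I-cen)[2][2];nn*=-np.sign(nn[0])
    print("panel",len(I),len(W),cen,nn,"lean",np.degrees(np.arcsin(nn[2])),"yaw",np.degrees(np.arctan2(-nn[1],-nn[0])))
    yaw=np.arctan2(-nn[1],-nn[0]);n3=np.array([-np.cos(yaw)*np.cos(np.pi/6),-np.sin(yaw)*np.cos(np.pi/6),.5])
    py=np.array([-np.sin(yaw),np.cos(yaw),0]);pz=np.cross(-n3,py)
    s=(I-cen);a=s@py;b=s@pz;print("y ext",np.percentile(a,[.5,50,99.5]),"mid y pt",cen+py*(np.percentile(a,.5)+np.percentile(a,99.5))/2,"z ext",b.min(),b.max(),"top z",I[:,2].max())
    # front protruding points
    d=(W-cen)@nn;h=d>.008;print("prot",h.sum());
    print(np.round(np.c_[d[h],s.shape[0]*0+(W-cen)[h]@py,(W-cen)[h]@pz,W[h]],3)[:25])
t=cv2.imread("pics/top0.png")[135:225,225:310];s=cv2.imread("pics/side0.png")[150:260,200:290]
cv2.imwrite("pics/crop1.png",np.hstack([cv2.resize(t,(400,424),interpolation=2),cv2.resize(s,(347,424),interpolation=2)]))
E
```

```text
top0 gauge n 714 z [0.01207492 0.01535007 0.01873218] bench z 0.0013966953645098677
((464.0943603515625, 167.9598388671875), (54.901954650878906, 139.06472778320312), 74.56898498535156)
panel 2004 2137 [ 0.65298592 -0.02717235  0.11957811] [-0.849408   -0.17131747  0.49915567] lean 29.944155028081404 yaw 11.403031885124792
y ext [-0.05413642  0.00023035  0.0538179 ] mid y pt [ 0.65301741 -0.02732847  0.11957811] z ext -0.09273589125126966 0.08214458470568888 top z 0.18994455846245845
prot 88
[[ 0.011  0.     0.041  0.663 -0.025  0.161]
 [ 0.013 -0.002  0.042  0.663 -0.027  0.162]
 [ 0.014  0.001  0.041  0.661 -0.025  0.162]
 [ 0.025 -0.001  0.051  0.657 -0.027  0.176]
 [ 0.028  0.002  0.051  0.654 -0.025  0.177]
 [ 0.026 -0.001  0.048  0.655 -0.027  0.174]
 [ 0.029  0.002  0.049  0.652 -0.025  0.177]
 [ 0.027 -0.     0.046  0.653 -0.027  0.173]
 [ 0.027 -0.003  0.046  0.653 -0.03   0.173]
 [ 0.028  0.     0.044  0.651 -0.027  0.172]
 [ 0.127 -0.009 -0.163  0.468 -0.074  0.042]
 [ 0.133 -0.011 -0.154  0.467 -0.076  0.053]
 [ 0.128 -0.014 -0.162  0.468 -0.079  0.043]
 [ 0.131 -0.009 -0
[... 1446 characters left out ...]
42  0.653 -0.022  0.164]
 [ 0.022 -0.004  0.041  0.651 -0.023  0.164]
 [ 0.024 -0.005  0.039  0.649 -0.024  0.163]
 [ 0.009 -0.012  0.038  0.663 -0.029  0.155]
 [ 0.012 -0.009  0.039  0.66  -0.026  0.157]
 [ 0.017 -0.003  0.041  0.656 -0.021  0.161]
 [ 0.018 -0.006  0.038  0.654 -0.024  0.159]
 [ 0.01  -0.006  0.039  0.661 -0.023  0.156]
 [ 0.011 -0.008  0.036  0.66  -0.026  0.155]
 [ 0.151 -0.048 -0.154  0.454 -0.105  0.06 ]
 [ 0.154 -0.046 -0.154  0.452 -0.104  0.061]
 [ 0.152 -0.041 -0.152  0.454 -0.099  0.062]
 [ 0.153 -0.045 -0.156  0.451 -0.103  0.059]
 [ 0.149 -0.038 -0.151  0.456 -0.095  0.061]
 [ 0.152 -0.036 -0.151  0.453 -0.093  0.063]
 [ 0.153 -0.039 -0.155  0.451 -0.097  0.06 ]]
```

View pics/crop1.png

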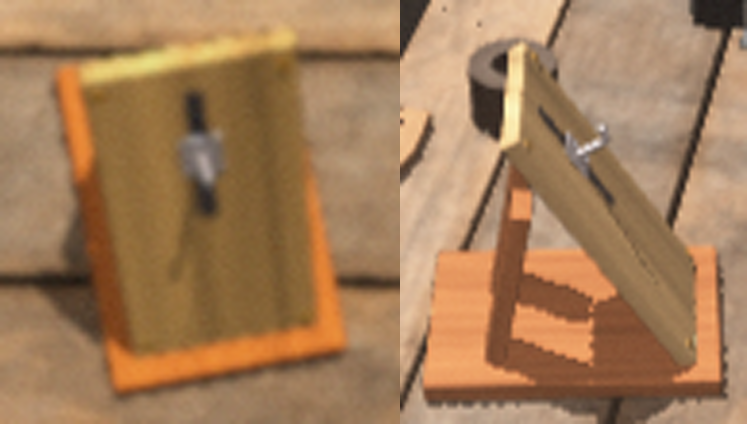

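The crop shows the clamp at mid-track with the upturned tip visible in both halves, at (205,155) on the left and (600,135) on the right. Depth puts the wire's axis about 156 mm up the panel. Next I'll refine the long gauge.

Run:
```python
from h import *
for n,roi in(("top0",(170,225,225,290)),("side0",(285,270,355,325))):
    c=load(n);f=c["frame"];x0,y0,x1,y1=roi
    P=cloud(c);k=np.zeros(f.shape[:2],np.uint8);k[y0:y1,x0:x1]=((P[...,2]>.0075)&(P[...,2]<.03))[y0:y1,x0:x1]
    k=cv2.morphologyEx(k,cv2.MORPH_OPEN,np.ones((3,3)));N,L,S,_=cv2.connectedComponentsWithStats(k)
    k=L==1+S[1:,4].argmax();v,u=np.nonzero(k);q=ray(c,np.c_[u,v],.014)[:,:2]*1000
    r=cv2.minAreaRect(q.astype(np.float32));print(n,"depth",r,q.mean(0))
    # slot: darkest non-yellow inside
    hsv=cv2.cvtColor(f,cv2.COLOR_RGB2HSV).astype(int)
    yl=((hsv[...,1]>60)&(hsv[...,2]>150)).astype(np.uint8);yl[:y0]=0;yl[y1:]=0;yl[:,:x0]=0;yl[:,x1:]=0
    N,L,S,_=cv2.connectedComponentsWithStats(yl);b=1+S[1:,4].argmax();cs,_=cv2.findContours((L==b).astype(np.uint8),0,1)
    cc=max(cs,key=cv2.contourArea)[:,0];q=ray(c,cc,.014)[:,:2]*1000;print("color",cv2.minAreaRect(q.astype(np.float32)))
    fill=np.zeros(k.shape,np.uint8);cv2.fillPoly(fill,[cc],1)
    for th in(90,110):
        d=(fill>0)&(hsv[...,2]<th);v,u=np.nonzero(d);print("dark",th,len(v),ray(c,np.c_[u,v],.010).mean(0) if len(v) else 0)
t=cv2.imread("pics/top0.png")[225:290,165:230];s=cv2.imread("pics/side0.png")[265:330,285:355]
cv2.imwrite("pics/crop2.png",np.hstack([cv2.resize(t,(390,390),interpolation=2),cv2.resize(s,(400,390),interpolation=2)]))
```

```text
top0 depth ((456.296142578125, 169.45779418945312), (45.905582427978516, 120.05655670166016), 68.47168731689453) [452.26847113 171.47646014]
color ((460.78778076171875, 165.6643829345703), (174.6999969482422, 146.50845336914062), 1.516937494277954)
dark 90 0 0
dark 110 0 0
side0 depth ((453.9073486328125, 173.97378540039062), (48.401268005371094, 121.33576202392578), 68.31867980957031) [450.29614185 174.84435584]
color ((449.8931884765625, 167.99737548828125), (169.66270446777344, 164.84487915039062), 9.667083740234375)
dark 90 0 0
dark 110 15 [0.39374991 0.1955005  0.01      ]
```

View pics/crop2.png

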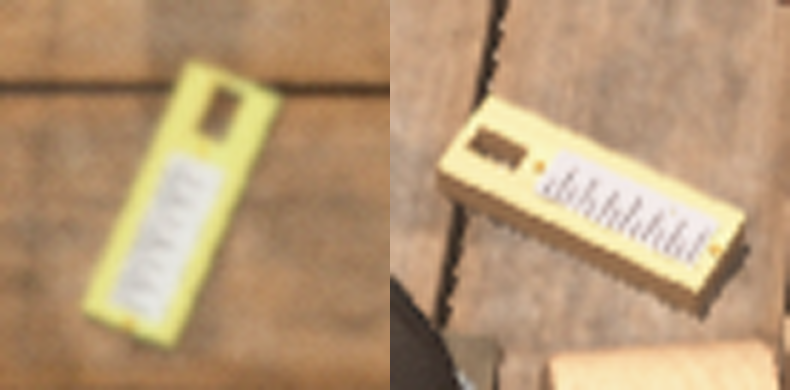

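The gauge is at about (0.455, 0.171) with yaw -21.6°, and the measured size matches. I'll grip across the slot, at about (0.495, 0.155).

send_rows([
  {"roll": 4.1, "jaw": -1},
  {"roll": 4.1, "jaw": -1},
  {"dx": -24, "dy": -11, "jaw": -1},
  {"dx": -24, "dy": -11, "jaw": -1},
  {"dx": -24, "dy": -11, "jaw": -1},
  {"dx": -24, "dy": -11, "jaw": -1},
  {"dx": -24, "dy": -11, "jaw": -1},
  {"dx": -24, "dy": -11, "jaw": -1},
  {"dx": -24, "dy": -11, "jaw": -1},
  {"dx": -24, "dy": -11, "jaw": -1},
  {"dx": -24, "dy": -11, "jaw": -1},
  {"dx": -24, "dy": -11, "jaw": -1},
], force=25)

```text
invalid input at $.rows[0]: expected keys dx, dy, dz, roll, jaw
```

send_rows([
  {"dx": -24, "dy": -11, "jaw": -1},
  {"dx": -24, "dy": -11, "jaw": -1},
  {"dx": -24, "dy": -11, "jaw": -1},
  {"dx": -24, "dy": -11, "jaw": -1},
  {"dx": -24, "dy": -11, "jaw": -1},
  {"dx": -24, "dy": -11, "jaw": -1},
  {"dx": -24, "dy": -11, "jaw": -1},
  {"dx": -24, "dy": -11, "jaw": -1},
  {"dx": -24, "dy": -11, "jaw": -1},
  {"dx": -24, "dy": -11, "jaw": -1},
  {"jaw": -1},
])

```text
invalid input at $.rows[0]: expected keys dx, dy, dz, roll, jaw
```

```bash
cat >> h.py <<'E'
def togo(o,tgt):
    from scipy.spatial.transform import Rotation as Q
    R=Q.from_euler("xyz",o["eef_rot"]).as_matrix();return np.round(R.T@(np.array(tgt)-o["ee_pos"])*1000,1)
E
python3 - <<'E'
from station import *
from h import *
o=get_obs();print(o["time_s"],o["ee_pos"],o["eef_rot"],togo(o,(.495,.155,.003)))
E
```

```text
0.1 [0.12789158 0.53467318 0.20493736] [-3.14053657e+00 -6.27379467e-05  2.90676643e+00] [-445.4 -283.6  202.2]
```

send_rows([
  {"dx": 0, "dy": 0, "dz": 0, "roll": 4.1, "jaw": -1},
  {"dx": 0, "dy": 0, "dz": 0, "roll": 4.1, "jaw": -1},
  {"dx": -24, "dy": -11, "dz": 0, "roll": 0, "jaw": -1},
  {"dx": -24, "dy": -11, "dz": 0, "roll": 0, "jaw": -1},
  {"dx": -24, "dy": -11, "dz": 0, "roll": 0, "jaw": -1},
  {"dx": -24, "dy": -11, "dz": 0, "roll": 0, "jaw": -1},
  {"dx": -24, "dy": -11, "dz": 0, "roll": 0, "jaw": -1},
  {"dx": -24, "dy": -11, "dz": 0, "roll": 0, "jaw": -1},
  {"dx": -24, "dy": -11, "dz": 0, "roll": 0, "jaw": -1},
  {"dx": -24, "dy": -11, "dz": 0, "roll": 0, "jaw": -1},
  {"dx": -24, "dy": -11, "dz": 0, "roll": 0, "jaw": -1},
  {"dx": -24, "dy": -11, "dz": 0, "roll": 0, "jaw": -1},
], force=25)

```text
time_s: 1.1
ee_pos: [0.311, 0.343, 0.2053]
eef_rot: [-3.141, -0.0, 2.764]
force: [-0.1, 0.9, -0.5]
grip_width: 0.0939
grip_force: 0.0
```

send_rows([
  {"dx": -24, "dy": -11, "dz": 0, "roll": 0, "jaw": -1},
  {"dx": -24, "dy": -11, "dz": 0, "roll": 0, "jaw": -1},
  {"dx": -24, "dy": -11, "dz": 0, "roll": 0, "jaw": -1},
  {"dx": -24, "dy": -11, "dz": 0, "roll": 0, "jaw": -1},
  {"dx": -24, "dy": -11, "dz": 0, "roll": 0, "jaw": -1},
  {"dx": -24, "dy": -11, "dz": 0, "roll": 0, "jaw": -1},
  {"dx": -24, "dy": -11, "dz": 0, "roll": 0, "jaw": -1},
  {"dx": -24, "dy": -11, "dz": 0, "roll": 0, "jaw": -1},
  {"dx": -24, "dy": -11, "dz": 0, "roll": 0, "jaw": -1},
  {"dx": -24, "dy": -11, "dz": 0, "roll": 0, "jaw": -1},
  {"dx": 0, "dy": 0, "dz": 0, "roll": 0, "jaw": -1},
])

```text
time_s: 2.02
ee_pos: [0.4949, 0.1505, 0.2049]
eef_rot: [-3.141, -0.0, 2.761]
force: [-0.5, 0.1, -0.2]
grip_width: 0.0939
grip_force: 0.0
```

Run:
```python
from station import *
from h import *
o=get_obs();print(o["time_s"],o["ee_pos"],o["eef_rot"],togo(o,(.495,.155,.003)))
```

```text
2.0167 [0.49485528 0.15054426 0.20489744] [-3.14080011e+00 -1.15248054e-04  2.76092298e+00] [  1.5   4.4 201.9]
```

send_rows([
  {"dx": 1.5, "dy": 4.4, "dz": 40, "roll": 0, "jaw": -1},
  {"dx": 0, "dy": 0, "dz": 40, "roll": 0, "jaw": -1},
  {"dx": 0, "dy": 0, "dz": 40, "roll": 0, "jaw": -1},
  {"dx": 0, "dy": 0, "dz": 35, "roll": 0, "jaw": -1},
  {"dx": 0, "dy": 0, "dz": 25, "roll": 0, "jaw": -1},
  {"dx": 0, "dy": 0, "dz": 14, "roll": 0, "jaw": -1},
  {"dx": 0, "dy": 0, "dz": 7, "roll": 0, "jaw": -1},
  {"dx": 0, "dy": 0, "dz": 0, "roll": 0, "jaw": -1},
])

```text
time_s: 2.68
ee_pos: [0.4922, 0.158, 0.0032]
eef_rot: [-3.14, -0.002, 2.764]
force: [-0.3, -0.1, -0.1]
grip_width: 0.0938
grip_force: 0.0
```

send_rows([
  {"dx": 0, "dy": 0, "dz": 0, "roll": 0, "jaw": 1},
  {"dx": 0, "dy": 0, "dz": 0, "roll": 0, "jaw": 1},
  {"dx": 0, "dy": 0, "dz": 0, "roll": 0, "jaw": 1},
  {"dx": 0, "dy": 0, "dz": 0, "roll": 0, "jaw": 1},
  {"dx": 0, "dy": 0, "dz": 0, "roll": 0, "jaw": 1},
  {"dx": 0, "dy": 0, "dz": 0, "roll": 0, "jaw": 1},
], force=12)

```text
time_s: 3.18
ee_pos: [0.4933, 0.158, 0.0048]
eef_rot: [3.141, 0.0, 2.764]
force: [-0.2, 0.4, -0.1]
grip_width: 0.0576
grip_force: 0.0
```

Run:
```python
from station import *
from h import *
o=get_obs();print(o["time_s"],o["ee_pos"],o["eef_rot"],o["grip_width"],o["force"])
```

```text
3.1833 [0.49328437 0.15802856 0.00481639] [3.14122067e+00 4.64293088e-04 2.76365162e+00] 0.05760669566973298 [-0.22625156  0.3982406  -0.08843694]
```

send_rows([
  {"dx": 0, "dy": 0, "dz": 0, "roll": 0, "jaw": 1},
  {"dx": 0, "dy": 0, "dz": 0, "roll": 0, "jaw": 1},
  {"dx": 0, "dy": 0, "dz": 0, "roll": 0, "jaw": 1},
  {"dx": 0, "dy": 0, "dz": 0, "roll": 0, "jaw": 1},
], force=4)

```text
time_s: 3.52
ee_pos: [0.4932, 0.1579, 0.0045]
eef_rot: [-3.142, 0.0, 2.764]
force: [-0.2, -0.8, 1.8]
grip_width: 0.0441
grip_force: 4.0
```

send_rows([
  {"dx": 0, "dy": 0, "dz": -6, "roll": 0, "jaw": 1},
  {"dx": 2, "dy": 0, "dz": -12, "roll": 0, "jaw": 1},
  {"dx": 4, "dy": 0, "dz": -12, "roll": 0, "jaw": 1},
  {"dx": 6, "dy": 0, "dz": -12, "roll": 0, "jaw": 1},
  {"dx": 8, "dy": 0, "dz": -12, "roll": 0, "jaw": 1},
  {"dx": 10, "dy": 0, "dz": -12, "roll": 0, "jaw": 1},
  {"dx": 12, "dy": 0, "dz": -12, "roll": 0, "jaw": 1},
  {"dx": 10, "dy": 0, "dz": -8, "roll": 0, "jaw": 1},
  {"dx": 0, "dy": 0, "dz": 0, "roll": 0, "jaw": 1},
], force=4)

```text
time_s: 4.27
ee_pos: [0.4444, 0.1779, 0.0929]
eef_rot: [3.14, 0.002, 2.765]
force: [0.4, 0.2, 0.3]
grip_width: 0.044
grip_force: 4.0
```

Run:
```python
from station import *
from h import *
o=get_obs();print(o["time_s"],o["ee_pos"],o["eef_rot"],o["grip_width"],o["grip_force"],o["force"])
c=camera("side");np.savez("side1.npz",**c);u,v=proj(c,o["ee_pos"])[0].astype(int);print(u,v)
cv2.imwrite("pics/s1.png",cv2.resize(c["frame"][max(v-80,0):v+80,max(u-80,0):u+80,::-1],(560,560),interpolation=2))
```

```text
4.2667 [0.44443193 0.17791532 0.09285042] [3.13961908e+00 2.18501043e-03 2.76456941e+00] 0.04400206655162151 4.0000952035188675 [0.40010421 0.19717423 0.27567988]
324 275
```

View pics/s1.png

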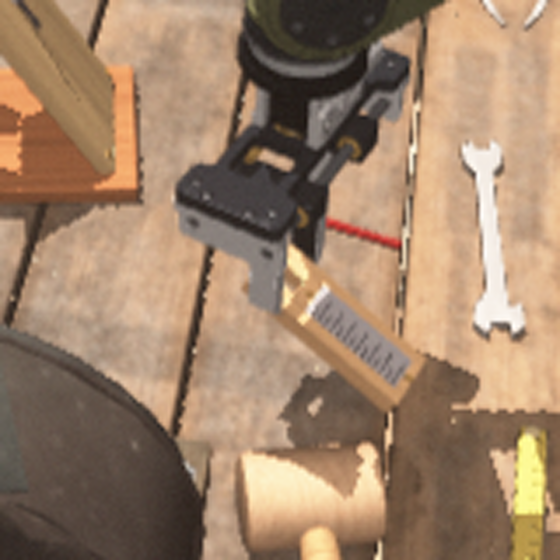

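The side crop shows the gauge drooping in the fingers, slotted end up and scale toward the robot, with its free end at (400,385) in the crop. I'll get its tilt from the depth on its face.

```bash
cat >> h.py <<'E'
def facefit(c,tcp,yawg,dist=.11):
    "tilt of gauge face from horizontal; points in gripper-centred frame a(along yawg),b(lateral),z"
    P=cloud(c);W=P.reshape(-1,3);W=W[~np.isnan(W[:,0])]
    e=np.array([np.cos(yawg),np.sin(yawg),0]);l=np.array([-e[1],e[0],0]);d=W-tcp
    A=np.c_[d@e,d@l,d[:,2]]
    A=A[(abs(A[:,1])<.018)&(A[:,0]>-dist)&(A[:,0]<.02)&(A[:,2]<-.012)&(W[:,2]>.008)]
    rng=np.random.default_rng(0);best=None
    for _ in range(300):
        p=A[rng.choice(len(A),3)];n=np.cross(p[1]-p[0],p[2]-p[0]);L=np.linalg.norm(n)
        if L<1e-9 or abs(n[1]/L)>.35: continue
        i=abs((A-p[0])@n/L)<.0025
        if best is None or i.sum()>best.sum():best=i
    I=A[best];m=I.mean(0);n=np.linalg.svd(I-m)[2][2];n*=np.sign(n[2])
    return len(I),len(A),m,n,np.degrees(np.arctan2(-n[0],n[2])),I.min(0),I.max(0)
E
python3 - <<'E'
from h import *
c=load("side1")
for x in facefit(c,np.array([.4444,.1779,.0929]),2.7646-np.pi): print(np.round(x,4))
E
```

```text
280
338
[-0.0664  0.0002 -0.0253]
[-0.4481  0.0065  0.894 ]
26.6223
[-0.0921 -0.0179 -0.0402]
[-0.0353  0.0178 -0.012 ]
```

It's at 27° and held by pad friction. I'll drop the grip to 3 N and jerk upward to make it droop further.

send_rows([
  {"dx": 0, "dy": 0, "dz": 0, "roll": 0, "jaw": 1},
  {"dx": 0, "dy": 0, "dz": -40, "roll": 0, "jaw": 1},
  {"dx": 0, "dy": 0, "dz": -40, "roll": 0, "jaw": 1},
  {"dx": 0, "dy": 0, "dz": -20, "roll": 0, "jaw": 1},
  {"dx": 0, "dy": 0, "dz": 0, "roll": 0, "jaw": 1},
], force=3)

```text
time_s: 4.73
ee_pos: [0.4468, 0.1774, 0.1944]
eef_rot: [3.138, 0.005, 2.763]
force: [0.0, 0.2, -1.1]
grip_width: 0.0436
grip_force: 3.0
```

```bash
cat > f.py <<'E'
from station import *
from h import *
o=get_obs();print(o["time_s"],o["ee_pos"],o["eef_rot"],o["grip_force"])
c=camera("side");np.savez("last.npz",**c)
for x in facefit(c,o["ee_pos"],o["eef_rot"][2]-np.pi): print(np.round(x,4))
E
python3 f.py
```

```text
4.7333 [0.44676614 0.17735656 0.19442906] [3.13763    0.00495412 2.76328152] 2.999956738203764
252
255
[-0.0067  0.0008 -0.0555]
[-0.9938 -0.0024  0.1115]
83.6005
[-0.0124 -0.0178 -0.1017]
[-0.0003  0.018  -0.0122]
```

It's now near vertical at 84°. I'll lower it until the back corner touches the bench, then arc forward to set 60°.

send_rows([
  {"dx": 0, "dy": 0, "dz": 15, "roll": 0, "jaw": 1},
  {"dx": 0, "dy": 0, "dz": 25, "roll": 0, "jaw": 1},
  {"dx": 0, "dy": 0, "dz": 25, "roll": 0, "jaw": 1},
  {"dx": 0, "dy": 0, "dz": 15, "roll": 0, "jaw": 1},
  {"dx": 0, "dy": 0, "dz": 7, "roll": 0, "jaw": 1},
  {"dx": 0, "dy": 0, "dz": 3, "roll": 0, "jaw": 1},
  {"dx": 0, "dy": 0, "dz": 0, "roll": 0, "jaw": 1},
], force=3)

```text
time_s: 5.37
ee_pos: [0.4447, 0.177, 0.0998]
eef_rot: [-3.141, -0.001, 2.763]
force: [0.2, -0.5, -0.5]
grip_width: 0.0442
grip_force: 3.0
```

send_rows([
  {"dx": -5, "dy": 0, "dz": 2, "roll": 0, "jaw": 1},
  {"dx": -5, "dy": 0, "dz": 0.5, "roll": 0, "jaw": 1},
  {"dx": -5, "dy": 0, "dz": 0.5, "roll": 0, "jaw": 1},
  {"dx": -5, "dy": 0, "dz": 1.2, "roll": 0, "jaw": 1},
  {"dx": -5, "dy": 0, "dz": 1.5, "roll": 0, "jaw": 1},
  {"dx": -5, "dy": 0, "dz": 1.5, "roll": 0, "jaw": 1},
  {"dx": -5, "dy": 0, "dz": 1.8, "roll": 0, "jaw": 1},
  {"dx": -5, "dy": 0, "dz": 2, "roll": 0, "jaw": 1},
  {"dx": -3, "dy": 0, "dz": 1.5, "roll": 0, "jaw": 1},
  {"dx": 0, "dy": 0, "dz": 0, "roll": 0, "jaw": 1},
])

```text
time_s: 6.2
ee_pos: [0.4853, 0.161, 0.0876]
eef_rot: [3.142, 0.0, 2.763]
force: [1.4, -0.8, 3.0]
grip_width: 0.0438
grip_force: 3.0
```

```bash
python3 f.py
```

```text
6.2 [0.48533527 0.16101488 0.08764551] [3.14158328e+00 1.64447517e-04 2.76330934e+00] 2.999500642181374
291
324
[-0.0294  0.0004 -0.0454]
[-0.8774 -0.0122  0.4796]
61.3393
[-0.0496 -0.018  -0.0794]
[-0.0097  0.0179 -0.0121]
```

The tilt is 61°, as wanted. I'll clamp hard, lift and turn to the panel's yaw.

send_rows([
  {"dx": 0, "dy": 0, "dz": 0, "roll": 0, "jaw": 1},
  {"dx": 0, "dy": 0, "dz": 0, "roll": 0, "jaw": 1},
  {"dx": 0, "dy": 0, "dz": -10, "roll": 0, "jaw": 1},
  {"dx": 0, "dy": 0, "dz": -22, "roll": 0, "jaw": 1},
  {"dx": 0, "dy": 0, "dz": -25, "roll": 0, "jaw": 1},
  {"dx": 0, "dy": 0, "dz": -25, "roll": -5.5, "jaw": 1},
  {"dx": 0, "dy": 0, "dz": -13, "roll": -5.5, "jaw": 1},
  {"dx": 0, "dy": 0, "dz": -3, "roll": -5.5, "jaw": 1},
  {"dx": 0, "dy": 0, "dz": 0, "roll": -5.5, "jaw": 1},
  {"dx": 0, "dy": 0, "dz": 0, "roll": -5.5, "jaw": 1},
  {"dx": 0, "dy": 0, "dz": 0, "roll": -5.3, "jaw": 1},
  {"dx": 0, "dy": 0, "dz": 0, "roll": 0, "jaw": 1},
], force=45)

```text
time_s: 7.25
ee_pos: [0.4843, 0.1614, 0.1863]
eef_rot: [3.141, -0.001, -2.942]
force: [0.5, -0.6, -1.0]
grip_width: 0.0434
grip_force: 45.0
```

Run:
```python
exec(open("f.py").read())
print("togo", togo(o,(.612,-.036,.180)))
```

```text
7.25 [0.48429279 0.16137284 0.18634928] [ 3.14145186e+00 -6.05420712e-04 -2.94245018e+00] 44.99264219775796
129
130
[-0.0311  0.0015 -0.0492]
[-0.8801 -0.0106  0.4747]
61.6554
[-0.0489 -0.0177 -0.0836]
[-0.0138  0.0178 -0.0169]
togo [ -86.1 -218.7    6.3]
```

send_rows([
  {"dx": -4, "dy": -10, "dz": 0, "roll": 0, "jaw": 1},
  {"dx": -8, "dy": -20, "dz": 0, "roll": 0, "jaw": 1},
  {"dx": -10, "dy": -25, "dz": 0, "roll": 0, "jaw": 1},
  {"dx": -10, "dy": -25, "dz": 0, "roll": 0, "jaw": 1},
  {"dx": -10, "dy": -25, "dz": 0, "roll": 0, "jaw": 1},
  {"dx": -10, "dy": -25, "dz": 0, "roll": 0, "jaw": 1},
  {"dx": -10, "dy": -25, "dz": 0, "roll": 0, "jaw": 1},
  {"dx": -9, "dy": -25, "dz": 1, "roll": 0, "jaw": 1},
  {"dx": -7, "dy": -20, "dz": 2, "roll": 0, "jaw": 1},
  {"dx": -4, "dy": -14, "dz": 2, "roll": 0, "jaw": 1},
  {"dx": -2, "dy": -5, "dz": 1, "roll": 0, "jaw": 1},
  {"dx": 0, "dy": 0, "dz": 0, "roll": 0, "jaw": 1},
])

```text
time_s: 8.3
ee_pos: [0.6095, -0.0382, 0.1794]
eef_rot: [3.141, -0.001, -2.949]
force: [-0.1, -0.1, -1.4]
grip_width: 0.044
grip_force: 45.0
```

Run:
```python
exec(open("f.py").read())
cv2.imwrite("pics/s2.png",cv2.resize(c["frame"][130:250,200:340,::-1],(700,600),interpolation=2))
t=camera("top");np.savez("lastt.npz",**t)
cv2.imwrite("pics/t2.png",t["frame"][...,::-1][100:300,160:360])
for x in facefit(t,o["ee_pos"],o["eef_rot"][2]-np.pi): print(np.round(x,4))
```

```text
8.3 [ 0.60951679 -0.03822641  0.17936263] [ 3.14125335e+00 -9.68295449e-04 -2.94931074e+00] 44.993474911898375
131
294
[-0.0013 -0.0002 -0.1376]
[-0.8594 -0.0116  0.5112]
59.2571
[-0.0229 -0.0176 -0.1694]
[ 0.0187  0.0178 -0.1034]Traceback (most recent call last):
  File "<stdin>", line 5, in <module>
  File "h.py", line 25, in facefit
    p=A[rng.choice(len(A),3)];n=np.cross(p[1]-p[0],p[2]-p[0]);L=np.linalg.norm(n)
        ~~~~~~~~~~^^^^^^^^^^
  File "numpy/random/_generator.pyx", line 864, in numpy.random._generator.Generator.choice
ValueError: a must be a positive integer unless no samples are taken
```

View pics/s2.png

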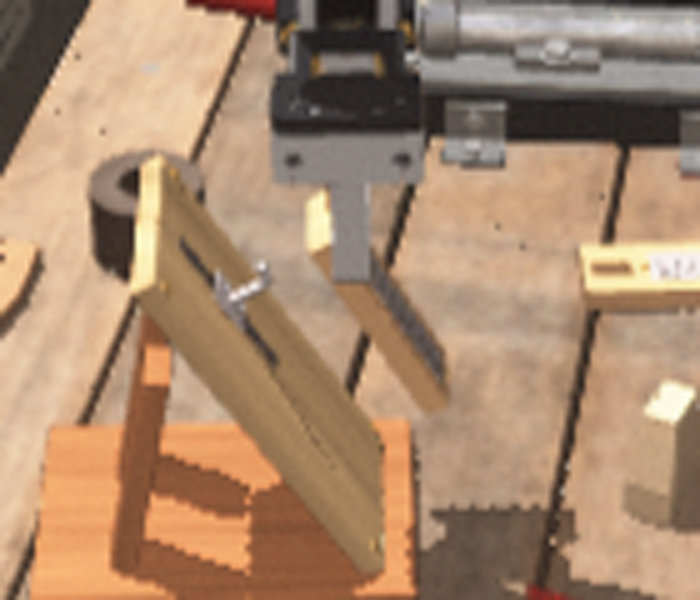

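The side crop shows the gauge hanging parallel to the panel just in front of the hook. Its near top back corner is at about (310,249), its bottom back corner at (430,410), and the hook tip at (264,264) in the crop.

Run:
```python
from h import *
c=load("last");R,t,K=cam(c);tcp=np.array([.6095,-.0382,.1794]);yaw=np.pi-2.949
yaw=-2.949+np.pi
e=np.array([np.cos(yaw),np.sin(yaw),0]);l=np.array([-e[1],e[0],0]);o=-R.T@t
def hit(px,lat):
    uv=np.array(px)/5+[200,130]-.4
    d=R.T@np.r_[(uv-K[:2,2])/[K[0,0],K[1,1]],1];s=(lat-(o-tcp)@l)/(d@l);q=o+d*s-tcp
    return np.array([q@e,q[2]])*1000
tb,bb,bf=[hit(p,.022) for p in((310,249),(430,410),(446,376))]
print("topback",tb,"botback",bb,"botfront",bf,"len",np.linalg.norm(tb-bb),"ang",np.degrees(np.arctan2(*(tb-bb)[::-1])),"thk",np.linalg.norm(bf-bb))
u=(tb-bb)/np.linalg.norm(tb-bb);n=np.array([-u[1],u[0]])
print("slot from bottom",bb+u*103+n*7,"from top",tb-u*17+n*7)
print("finger tip bottom L/R",hit((335,278),.03),hit((372,280),.03))
H=np.array([.671,-.0223,.1521]);lat=(H-tcp)@l;print("hook lat",lat*1000)
print("tip by sight",hit((264,262),lat),"tip expect",(H-tcp)@e*1e3+(-.866*26+.5*11.5),(H-tcp)[2]*1e3+13+.866*11.5)
print("wire/bend",hit((262,292),lat),"wire root", hit((226,305),lat), "H",(H-tcp)@e*1e3,(H-tcp)[2]*1e3)
P=cloud(c)[150:250,200:300].reshape(-1,3);P=P[np.isfinite(P[:,0])]-tcp
A=np.c_[P@e,P@l,P[:,2]]*1e3;n=np.array([-.866,0,.5]);d=(A-np.r_[(H-tcp)@e*1e3,0,(H-tcp)[2]*1e3])@n
k=(d>19)&(d<32)&(abs(A[:,1]-lat*1e3)<9);print(np.round(np.c_[A[k],d[k]],1))
print("panel d median",np.median(d[abs(d)<6]))
```

```text
topback [18.87158436 18.47923964] botback [-39.44717971 -84.301371  ] botfront [-47.46156956 -62.15727638] len 118.17331410417219 ang 60.42898260575103 thk 23.54976372446319
slot from bottom [5.29531114 8.73684433] from top [4.39383804 7.148094  ]
finger tip bottom L/R [7.00966219 6.71211532] [-10.90425376   5.1555163 ]
hook lat 3.8346678709259163
tip by sight [42.28740269 -2.46625876] tip expect 46.640271947810405 -4.34099999999999
wire/bend [ 43.97726939 -21.07739364] wire root [ 62.27687891 -28.90482279] H 63.4062719478104 -27.29999999999999
[[  45.9    2.6   -6.4   25.6]
 [  43.4    4.    -5.4   28.3]
 [  43.4    6.1   -6.9   27.5]
 [  41.     4.3   -8.3   28.9]
 [  43.5    5.5  -10.5   25.6]
 [  41.2    2.2  -13.    26.4]
 [  43.6    5.8  -13.3   24.1]
 [  41.3    3.4  -15.2   25.2]
 [  46.3    3.8  -18.    19.4]
 [  43.7    7.3  -15.3   23.1]
 [  41.3    4.3  -17.6   23.9]
 [ -52.2   -3.3 -177.3   25.1]
 [ -46.6    2.3 -175.7   21.1]
 [ -49.6   -4.8 -182.2   20.4]
 [ -52.2   -4.3 -181.8   22.9]
 [ -54.9   -4.3 -181.8   25.2]
 [ -57.5   -2.2 -180.    28.4]
 [ -60.2   -2.1 -179.9   30.8]
 [ -46.5    6.1 -175.8   20.9]
 [ -49.4    0.3 -181.2   20.8]
 [ -52.2   -1.9 -183.3   22.1]
 [ -57.5   -0.2 -181.8   27.4]
 [ -60.2   -0.5 -182.1   29.6]
 [ -49.3    3.8 -181.6   20.4]
 [ -51.8    6.6 -179.1   23.9]
 [ -54.5    6.3 -179.4   26.1]
 [ -57.2    6.2 -179.6   28.3]
 [ -60.     4.4 -181.3   29.9]
 [ -49.    11.1 -178.6   21.7]
 [ -51.8    8.8 -180.7   23.1]
 [ -54.6    4.7 -184.6   23.6]
 [ -57.2    8.3 -181.3   27.4]
 [ -59.8    8.5 -181.2   29.8]
 [ -49.    12.1 -181.2   20.4]
 [ -51.7   12.5 -180.9   22.8]
 [ -54.4   10.5 -182.8   24.3]
 [ -57.1   10.4 -183.    26.5]]
panel d median 0.5373105715622195
```

Slot to hook needs about +2.3 mm up the panel and +4 mm laterally, then an advance along the panel normal. I'll go part way and watch the force.

send_rows([
  {"dx": -1.2, "dy": 4, "dz": -2, "roll": 0, "jaw": 1},
  {"dx": -5.2, "dy": 0, "dz": 3, "roll": 0, "jaw": 1},
  {"dx": -5.2, "dy": 0, "dz": 3, "roll": 0, "jaw": 1},
  {"dx": -5.2, "dy": 0, "dz": 3, "roll": 0, "jaw": 1},
  {"dx": -5.2, "dy": 0, "dz": 3, "roll": 0, "jaw": 1},
  {"dx": -2.6, "dy": 0, "dz": 1.5, "roll": 0, "jaw": 1},
  {"dx": 0, "dy": 0, "dz": 0, "roll": 0, "jaw": 1},
  {"dx": 0, "dy": 0, "dz": 0, "roll": 0, "jaw": 1},
])

```text
time_s: 9.07
ee_pos: [0.6329, -0.0287, 0.1681]
eef_rot: [3.141, -0.001, -2.947]
force: [0.0, 0.2, -1.3]
grip_width: 0.0434
grip_force: 45.0
```

```bash
cat > v.py <<'E'
import sys
from station import *
from h import *
o=get_obs();tcp=o["ee_pos"];print(o["time_s"],tcp,o["eef_rot"],o["force"])
n=np.array([-.850,-.167,.5]);pz=np.array([.4907,.0963,.866]);l=np.array([-.193,.981,0])
H=np.array([.671,-.0223,.1521]);e=np.array([.981,.193,0]);S=tcp+.006*e+np.r_[0,0,.0065]
d=S-H;print("slot rel wire root: n %.1f lat %.1f pz %.1f"%(d@n*1e3,d@l*1e3,d@pz*1e3))
c=camera("side");t=camera("top")
a=cv2.resize(c["frame"][150:230,210:310],(500,400),interpolation=2);b=cv2.resize(t["frame"][130:210,230:290],(300,400),interpolation=2)
cv2.imwrite(sys.argv[1],np.hstack([a,b])[...,::-1])
E
python3 v.py pics/v1.png
```

```text
9.0667 [ 0.63290619 -0.02866465  0.1681199 ] [ 3.14146428e+00 -5.03886443e-04 -2.94700908e+00] [ 0.04094851  0.15081661 -1.27810831]
slot rel wire root: n 39.5 lat 1.1 pz 3.2
```

View pics/v1.png

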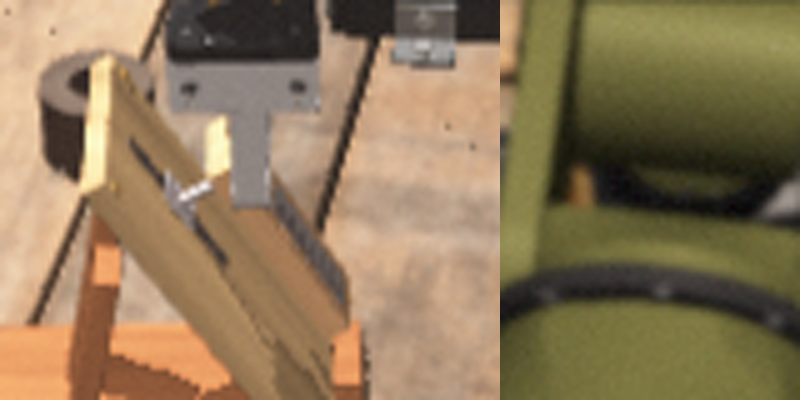

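The side half shows the hook tip at (210,185) just behind the gauge's back edge, with the gauge parallel to the panel. I'll advance in small steps and check the force.

send_rows([
  {"dx": -0.5, "dy": -0.5, "dz": -1, "roll": 0, "jaw": 1},
  {"dx": -2.6, "dy": 0, "dz": 1.5, "roll": 0, "jaw": 1},
  {"dx": -2.6, "dy": 0, "dz": 1.5, "roll": 0, "jaw": 1},
  {"dx": -2.6, "dy": 0, "dz": 1.5, "roll": 0, "jaw": 1},
  {"dx": -2.6, "dy": 0, "dz": 1.5, "roll": 0, "jaw": 1},
  {"dx": 0, "dy": 0, "dz": 0, "roll": 0, "jaw": 1},
])

```text
time_s: 9.67
ee_pos: [0.6439, -0.0269, 0.1629]
eef_rot: [3.141, -0.001, -2.947]
force: [0.3, -0.3, -0.7]
grip_width: 0.0432
grip_force: 45.0
```

send_rows([
  {"dx": -2.6, "dy": 0, "dz": 1.5, "roll": 0, "jaw": 1},
  {"dx": -2.6, "dy": 0, "dz": 1.5, "roll": 0, "jaw": 1},
  {"dx": 0, "dy": 0, "dz": 0, "roll": 0, "jaw": 1},
])

```text
time_s: 9.92
ee_pos: [0.649, -0.0259, 0.16]
eef_rot: [3.141, -0.0, -2.947]
force: [0.0, 0.8, -0.8]
grip_width: 0.0432
grip_force: 45.0
```

send_rows([
  {"dx": -2.6, "dy": 0, "dz": 1.5, "roll": 0, "jaw": 1},
  {"dx": -2.6, "dy": 0, "dz": 1.5, "roll": 0, "jaw": 1},
  {"dx": 0, "dy": 0, "dz": 0, "roll": 0, "jaw": 1},
])

```text
time_s: 10.17
ee_pos: [0.6541, -0.025, 0.157]
eef_rot: [3.141, -0.0, -2.947]
force: [-0.7, -0.1, -0.9]
grip_width: 0.0432
grip_force: 45.0
```

```bash
python3 v.py pics/v2.png
```

```text
10.1667 [ 0.65412279 -0.02496087  0.15702963] [ 3.14147748e+00 -3.29119890e-04 -2.94698500e+00] [-0.71455793 -0.13451824 -0.87637935]
slot rel wire root: n 15.3 lat 0.6 pz 4.4
```

View pics/v2.png

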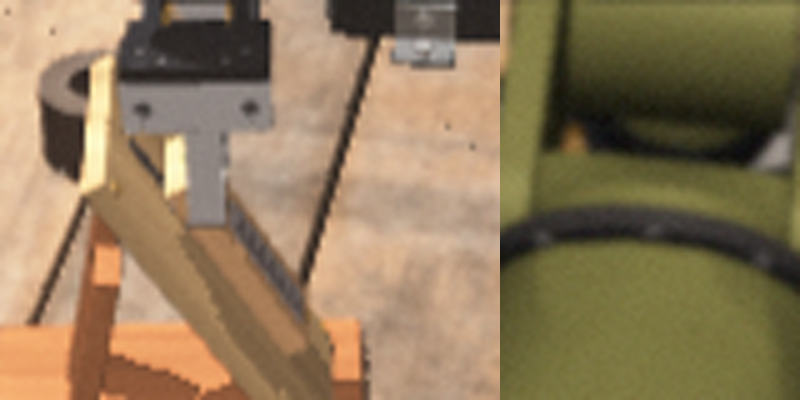

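The hook is through the slot with no contact force, and the gauge's back is about 8 mm off the panel. I'll go slightly further in, then lower it down the panel until the slot rests on the wire.

send_rows([
  {"dx": -2.6, "dy": 0, "dz": 1.5, "roll": 0, "jaw": 1},
  {"dx": 1.5, "dy": 0, "dz": 2.6, "roll": 0, "jaw": 1},
  {"dx": 1.5, "dy": 0, "dz": 2.6, "roll": 0, "jaw": 1},
  {"dx": 1.5, "dy": 0, "dz": 2.6, "roll": 0, "jaw": 1},
  {"dx": 1, "dy": 0, "dz": 1.7, "roll": 0, "jaw": 1},
  {"dx": 0, "dy": 0, "dz": 0, "roll": 0, "jaw": 1},
])

```text
time_s: 10.77
ee_pos: [0.6506, -0.0256, 0.1459]
eef_rot: [3.141, -0.001, -2.947]
force: [-0.3, -0.8, -0.3]
grip_width: 0.0434
grip_force: 45.0
```

send_rows([
  {"dx": 0.5, "dy": 0, "dz": 0.9, "roll": 0, "jaw": 1},
  {"dx": 0.5, "dy": 0, "dz": 0.9, "roll": 0, "jaw": 1},
  {"dx": 0, "dy": 0, "dz": 0, "roll": 0, "jaw": 1},
])

```text
time_s: 11.02
ee_pos: [0.65, -0.0258, 0.1445]
eef_rot: [3.142, -0.0, -2.947]
force: [0.7, 0.1, -0.4]
grip_width: 0.0434
grip_force: 45.0
```

send_rows([
  {"dx": 0.5, "dy": 0, "dz": 0.9, "roll": 0, "jaw": 1},
  {"dx": 0.5, "dy": 0, "dz": 0.9, "roll": 0, "jaw": 1},
  {"dx": 0, "dy": 0, "dz": 0, "roll": 0, "jaw": 1},
])

```text
time_s: 11.27
ee_pos: [0.6494, -0.026, 0.1433]
eef_rot: [-3.141, 0.001, -2.947]
force: [1.6, 0.2, 2.4]
grip_width: 0.0435
grip_force: 45.0
```

send_rows([
  {"dx": 0.5, "dy": 0, "dz": 0.9, "roll": 0, "jaw": 1},
  {"dx": 0, "dy": 0, "dz": 0, "roll": 0, "jaw": 1},
])

```text
time_s: 11.43
ee_pos: [0.6494, -0.026, 0.1432]
eef_rot: [-3.141, 0.003, -2.947]
force: [2.4, 1.1, 6.1]
grip_width: 0.0434
grip_force: 45.0
```

The slot is on the wire, with the force up to 6 N. I'll ease the grip and then open.

send_rows([
  {"dx": -0.5, "dy": 0, "dz": -0.9, "roll": 0, "jaw": 1},
  {"dx": 0, "dy": 0, "dz": 0, "roll": 0, "jaw": 1},
  {"dx": 0, "dy": 0, "dz": 0, "roll": 0, "jaw": 1},
], force=3)

```text
time_s: 11.68
ee_pos: [0.6493, -0.0261, 0.1431]
eef_rot: [-3.141, 0.001, -2.947]
force: [1.7, -0.4, 4.1]
grip_width: 0.0437
grip_force: 3.0
```

send_rows([
  {"dx": 0, "dy": 0, "dz": 0, "roll": 0, "jaw": -0.3},
  {"dx": 0, "dy": 0, "dz": 0, "roll": 0, "jaw": -0.3},
  {"dx": 0, "dy": 0, "dz": 0, "roll": 0, "jaw": -0.3},
  {"dx": 0, "dy": 0, "dz": 0, "roll": 0, "jaw": -0.3},
  {"dx": 0, "dy": 0, "dz": 0, "roll": 0, "jaw": -0.3},
  {"dx": 0, "dy": 0, "dz": 0, "roll": 0, "jaw": -0.3},
])

```text
time_s: 12.18
ee_pos: [0.649, -0.026, 0.1427]
eef_rot: [3.142, -0.0, -2.947]
force: [-0.6, 0.8, 0.1]
grip_width: 0.061
grip_force: 0.0
```

send_rows([
  {"dx": 5, "dy": 0, "dz": -15, "roll": 0, "jaw": -0.3},
  {"dx": 10, "dy": 0, "dz": -25, "roll": 0, "jaw": -0.3},
  {"dx": 25, "dy": 0, "dz": -25, "roll": 0, "jaw": -0.3},
  {"dx": 30, "dy": 0, "dz": -20, "roll": 0, "jaw": -0.3},
  {"dx": 30, "dy": 0, "dz": -10, "roll": 0, "jaw": -0.3},
  {"dx": 30, "dy": 0, "dz": 0, "roll": 0, "jaw": -0.3},
  {"dx": 20, "dy": 0, "dz": 0, "roll": 0, "jaw": -0.3},
  {"dx": 0, "dy": 0, "dz": 0, "roll": 0, "jaw": -0.3},
])

```text
time_s: 12.85
ee_pos: [0.4994, -0.0555, 0.2398]
eef_rot: [-3.141, 0.002, -2.948]
force: [-0.1, -0.0, 0.3]
grip_width: 0.0607
grip_force: 0.0
```

```bash
python3 v.py pics/v3.png
```

```text
12.85 [ 0.49935457 -0.0555192   0.23981604] [-3.14068814e+00  1.76703581e-03 -2.94787691e+00] [-0.10227048 -0.03995464  0.33898419]
slot rel wire root: n 193.4 lat 0.5 pz -2.8
```

View pics/v3.png

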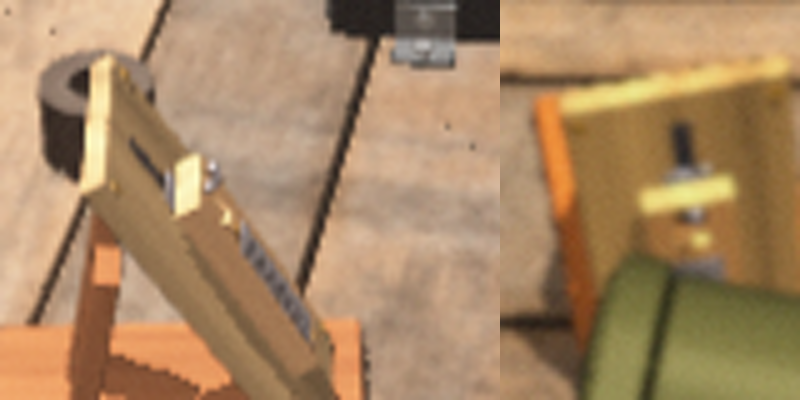

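It's hanging: the hook tip shows in front of the slot at (212,175) and the scale faces outward. I'll check its depth and angle, then hand in.

Run:
```python
from station import *
from h import *
n=np.array([-.850,-.167,.5]);pz=np.array([.4907,.0963,.866]);l=np.array([-.193,.981,0]);H=np.array([.671,-.0223,.1521])
for i in range(2):
    c=camera("side");P=cloud(c).reshape(-1,3);P=P[np.isfinite(P[:,0])]-H
    A=np.c_[P@n,P@l,P@pz]*1e3
    k=(abs(A[:,1])<17)&(A[:,2]>-105)&(A[:,2]<-28)&(A[:,0]>6)&(A[:,0]<35);B=A[k]
    x=np.linalg.lstsq(np.c_[B[:,1:],np.ones(len(B))],B[:,0],rcond=None)[0];print(len(B),x,"at slot",x[2]-9.5*x[1])
    m=(A[:,0]>8)&(A[:,0]<25)&(abs(A[:,1])<40)&(A[:,2]<0)&(A[:,2]>-100)
    for a,b in((-95,-70),(-50,-25)):
        q=A[m&(A[:,2]>a)&(A[:,2]<b),1];print("lat",np.percentile(q,[2,98]))
```

```text
121 [5.86033628e-03 2.98438965e-02 1.86273932e+01] at slot 18.34387620776367
lat [-20.20131479  26.45407766]
lat [-19.48666332  25.35848151]
124 [-2.26669239e-04  3.27338648e-02  1.87652433e+01] at slot 18.454271616250402
lat [-19.18709524  26.03604317]
lat [-20.24526486  25.47769213]
```

```bash
python3 -c "
from station import *
print(hand_in())"
```

```text
the job is handed in; nothing more can be done
None
```

The long gauge hangs on the hook, slotted end up, scale outward and its back within about 0.03 rad of the panel; the gripper is clear, the short gauge was not touched, and the job was handed in at about 13 s (no verdict was returned).

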